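# Set the jar press on the apricot preserve and lock it

### The arm

A 7-joint arm with a two-finger parallel gripper is mounted at the origin on the work surface. World frame = base frame: x ahead of the robot, y to its left, z up, the work surface at z = 0. Lengths are in m, angles in degrees, forces in N, time in s.
With the tool pointing down it reaches from about 0.4 to 0.85 m from the base axis. Payload 10.4 kg.
Tool frame: the origin (TCP) lies between the finger pads; the fingertips stand 17 mm ahead of it and the grasp point (between the pads) lies 2 mm behind it (r.tip_reach is the z of the fingertips in the tool frame, in m); z points along the fingers, y is the line along which they close (so a half turn about z gives the same grasp; the last joint's range is limited). The gripper opens to 87 mm and grips with 3 to 60 N. Pads are 19 mm wide; open, the fingers measure 117 mm over their backs; the gripper's body (75 mm by 190 mm) begins 51 mm behind the grasp point.
Start: joints at [-72.972, 19.034, -3.707, 83.658, 1.238, 77.344, -5.071], TCP at [0.196, 0.593, 0.24] pointing down, gripper open.
Joint ranges: [-148.97, 148.97], [-28.65, 121.19], [-84.17, 76.75], [9.2, 138.47], [-72.65, 252.65], [3.7, 117.97], [-149.18, 149.18]. Speed limits (degrees/s): [127.2, 127.2, 159.86, 159.86, 180, 180, 180].

### API

Orientations are given as a 3x3 rotation matrix whose columns are the frame's x, y, z axes.
In Python, from rig import r gives the robot as it stands. Calls block until the motion is done:
- r.move_ptp(position, orientation): joint-space move of the TCP to a pose.
- r.line_to(position, rotation=None, rate=0.15): straight line of the TCP; rotation=None keeps the orientation; rate is the mean speed in m/s.
- r.goto_joints(angles): joint-space move.
- r.ungrasp() and r.grab(grasp_force=None): open the fingers fully, or close them until they stop; grasp_force is the grip in N (None keeps the last).
- r.sleep(seconds).
- r.inverse_kinematics(position, orientation): joint angles nearest the present ones, or None.
- r.snapshot(name): name is "scene" or "top" or "wrist"; returns the picture (384x512x3 uint8, red, green, blue); there is no depth.
- r.camera_model(name): a dict with "vertical_fov" (degrees; the focal length in pixels is half the picture's height over the tangent of half this angle, whatever the lens; pixels are square), "cx", "cy" (the principal point, pixels), "distortion" ([k1, k2, p1, p2, k3] as OpenCV has them; the pictures are not rectified), "pose" (4x4, takes a point from camera to world coordinates). Camera axes: x right, y up, looking along -z (the intrinsics and any distortion apply to the point x, -y, -z); pixel columns grow to the right and rows downward; lengths in m; the calibration is good to about 2 mm. A picture is of the moment at which its call begins: read the wrist's pose just before it. camera_model takes no time and is no camera call; for the wrist camera it gives the pose at the moment of the call.
A pose or a line that the arm cannot do raises r.Unreachable and nothing moves.
- r.close_job(): hands the job in; it is judged then, once.
Trained networks look in the newest picture that a camera, given by its name, has taken for a name from the list of things; names that differ only in an ending like _2 or _b are one class to them, and where a whole thing is asked for, a point or a joint stands for the part that bears it (a point fixed in the world has none). Each returns a list of dicts, best first, with "conf" (0 to 1); they miss things now and then, are a little off and sometimes report something else, mostly with a low value. They report only what shows in the picture. A call takes as long as a camera call. They do not tell look-alikes from the thing itself.
- r.boxes_of(name, camera): "bbox" ([left, top, right, bottom] in pixels, round what is visible of it).
- r.regions_of(name, camera): "region" (384x512 bool, what is visible of it) and "bbox" ([left, top, right, bottom] in pixels, round what is visible of it).
Readings, each from a call of its own:
- r.get_clock(): time.
- r.get_q(): joint angles.
- r.get_qd(): joint speeds.
- r.get_joint_torque(): joint torques, N m.
- r.get_ee_pos(): TCP position.
- r.get_eef_rot(): TCP orientation.
- r.get_force(): force on the tool from outside, world axes, zero at the start.
- r.get_ft_torque(): the same for the moment, N m.
- r.get_width(): finger opening in m.
- r.get_gripper_force(): force on a finger pad.
Only numpy, scipy, OpenCV 4.12 (cv2) and the standard library are available. Lean on these libraries where they do the work, as an engineer would, in place of code of your own. Each camera call takes 0.05 s, during which the arm holds its last target. There are 200 camera calls.

### The job

Set the jar press on the apricot preserve: push its T-handle down until the soft foot meets the pink lid and is squeezed by about three millimetres, and while holding it there twist the handle clockwise to its stop to lock it, then let go, so that the foot stays bearing lightly on the lid. Never bear down hard on the jar, and leave the jar and everything else on the trolley where it stands.

Things in the scene. Friction and masses are not known exactly. Their poses are not given: they have to be found in the camera images.
- press: Jar press, blue-grey cast frame fixed to the tray: base plate 150 x 200 x 14 mm, steel column 25 mm thick standing 88 mm from the plunger's axis towards the press's +y, and an arm 42 mm wide (163 to 213 mm above the tray) that reaches back over the jar. Origin: on the plunger's vertical axis, level with the tray; z up. The jar stands on the base inside a low ring.
- plunger: The press's depth stop: upright steel rod, 12 mm thick, that slides in the arm's bush, T-handle on top, soft foot below; 42 mm travel. A spring lifts it: pushing down takes about 3 N at the top, 0.06 N more per mm, and let go unlocked it flies up. Origin: centre of the T-bar, 291 mm above the tray when up, as it starts; axes parallel to the press's.
- handle (a joint): Turn of the T-handle about the rod (rad): a black bar 76 mm long, 18 mm wide and high, on a steel hub 18 mm thick. At 0 the bar lies along the press's y axis (in line with the arm), clamp open. The value grows clockwise seen from above, up to the stop at 1.36. It starts between 0 and 0.25.
- bush (a point): Top of the round bush with a brass ring at the arm's end, on the plunger's axis, 213 mm above the tray. The friction clamp inside begins to bite when the handle passes about 0.45 rad and takes up to about 0.3 N m to turn on; past 1.15 rad it holds the plunger at its height, less the 1 to 2 mm that it springs back when let go, and stays locked by itself.
- lid_top (a point): Centre of the pink lid's flat top (62 mm wide), 116 mm above the tray. The plunger's black foot (34 mm wide) hangs above it on a screw thread, set differently each time: with the plunger up the gap from foot to lid is anything from 12 to 32 mm. The foot gives 1 mm for every 3 N, at most 9 mm, and does not turn with the handle.
- jar: Closed glass jar of orange apricot preserve with a pink silicone lid, 66 mm in diameter, 102 mm high over the lid, about 0.4 kg, standing loose on the press's base (14 mm above the tray) under the foot. Origin: centre of its underside; z up.
- toaster: Matte white toaster, 270 x 165 x 180 mm, fixed, to the robot's right of the press; origin: centre of its underside. Bystander.
- defrost_toggle (a joint): Small steel toggle switch for defrost on the toaster's end that faces the robot (rad, 0 as it stands at the start). To be left alone.
- sugar_tin: Round steel sugar tin with a wooden knob, 90 mm in diameter, 132 mm high, loose, to the robot's left; origin: centre of its underside. Bystander.
- side_plate: Green melamine side plate, 176 mm in diameter, 18 mm high, loose, to the left of the press and beyond it; origin: centre of its underside. Bystander.
Not all that is in view belongs to the job. There is more than one size of the jar; the one meant has the size given above.

How it is judged:
By the outcome, as a careful person would: the job done as asked, in the order asked, and still so for the second after the job is handed in, with the robot touching nothing.
It also fails if it takes over 42 s, if anything falls off the work surface, if the arm or the gripper's body presses on something with over 40 N, if the wrist force passes 120 N, or if a joint passes its speed limit or range.

## Working session

There is one attempt and no reset: what is moved stays moved. The work goes in short steps, each a Python script; the robot and the scene stay as the last script left them, time stands still between calls to the robot, and variables do not carry over. Pictures are saved under pics/ and viewed, at most 10 in all, crops included, and the job is handed in when it is done.

```bash
ls; mkdir -p pics
python3 - <<'E'
from rig import r
import cv2, numpy as np
print(r.get_clock())
ims=[]
for c in ("scene","top"):
    im=r.snapshot(c); cv2.imwrite(f"pics/{c}0.png",im[...,::-1]); ims.append(im)
    m=r.camera_model(c); print(c,m)
    for n in ("press","plunger","handle","jar","lid_top"):
        try: print(n,[(np.round(b["bbox"]).tolist(),round(b["conf"],2)) for b in r.boxes_of(n,c)[:4]])
        except Exception as e: print(n,e)
cv2.imwrite("pics/both.png",np.hstack([cv2.resize(i,(400,300)) for i in ims])[...,::-1])
print(r.get_clock())
E
```

```text
pics
0.0
scene {'vertical_fov': 48.722866636818736, 'cx': 250.24989666190058, 'cy': 195.26335627325855, 'distortion': array([0.05073269, 0.        , 0.        , 0.        , 0.        ]), 'pose': array([[ 0.45644633, -0.62890452,  0.62939325,  1.45120164],
       [ 0.88950823,  0.33906474, -0.30628453, -0.46221399],
       [-0.02078134,  0.69965292,  0.7141806 ,  1.2283128 ],
       [ 0.        ,  0.        ,  0.        ,  1.        ]])}
press [([224.0, 179.0, 291.0, 258.0], 0.7)]
plunger [([240.0, 178.0, 263.0, 213.0], 0.61)]
handle [([240.0, 180.0, 266.0, 191.0], 0.49)]
jar [([252.0, 244.0, 279.0, 293.0], 0.73), ([240.0, 213.0, 262.0, 244.0], 0.71), ([210.0, 241.0, 226.0, 264.0], 0.67)]
lid_top [([242.0, 212.0, 260.0, 243.0], 0.76), ([207.0, 237.0, 226.0, 263.0], 0.68), ([254.0, 244.0, 282.0, 292.0], 0.62)]
top {'vertical_fov': 46.83850373519291, 'cx': 254.88134113263018, 'cy': 189.45953645631545, 'distortion': array([-0.03110721,  0.        ,  0.        ,  0.        ,  0.        ]), 'pose': array([[ 0.0080773 ,  0.99341288, -0.11430486,  0.33883197],
       [-0.99981848,  0.00605063, -0.01806623, -0.02100374],
       [-0.01725561,  0.11443004,  0.99328144,  1.80865966],
       [ 0.        ,  0.        ,  0.        ,  1.        ]])}
press [([234.0, 164.0, 283.0, 204.0], 0.88)]
plunger [([256.0, 166.0, 276.0, 179.0], 0.64)]
handle [([342.0, 164.0, 397.0, 243.0], 0.4)]
jar [([264.0, 122.0, 290.0, 151.0], 0.81), ([296.0, 170.0, 307.0, 184.0], 0.44)]
lid_top [([254.0, 179.0, 273.0, 193.0], 0.57), ([262.0, 124.0, 286.0, 149.0], 0.56), ([294.0, 170.0, 310.0, 184.0], 0.5)]
0.6
```

View pics/scene0.png

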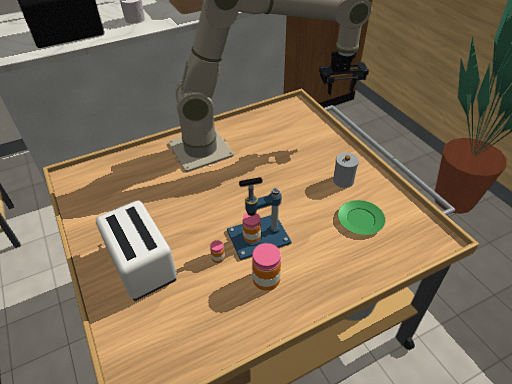

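View pics/top0.png

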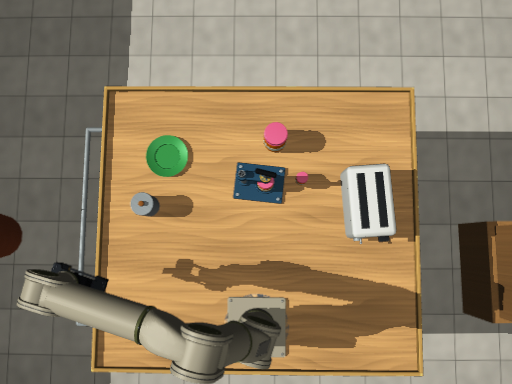

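```bash
cat > h.py <<'E'
import numpy as np, cv2
from rig import r
def K(m): 
    f=192/np.tan(np.radians(m["vertical_fov"]/2)); return np.array([[f,0,m["cx"]],[0,f,m["cy"]],[0,0,1.]])
def ray(m,px):
    u=cv2.undistortPoints(np.array([[px]],float),K(m),m["distortion"])[0,0]
    d=m["pose"][:3,:3]@np.array([u[0],-u[1],-1]); return m["pose"][:3,3],d/np.linalg.norm(d)
def at_z(m,px,z):
    o,d=ray(m,px); return o+d*(z-o[2])/d[2]
def tri(obs):
    A=0;b=0
    for m,px in obs:
        o,d=ray(m,px);P=np.eye(3)-np.outer(d,d);A=A+P;b=b+P@o
    x=np.linalg.solve(A,b)
    return x,[np.linalg.norm(np.cross(x-ray(m,p)[0],ray(m,p)[1])) for m,p in obs]
def proj(m,X):
    X=np.atleast_2d(X); c=(X-m["pose"][:3,3])@m["pose"][:3,:3]; c=c*[1,-1,-1]
    return cv2.projectPoints(c.reshape(-1,1,3),np.zeros(3),np.zeros(3),K(m),m["distortion"])[0][:,0]
E
python3 - <<'E'
from h import *
s,t=r.camera_model("scene"),r.camera_model("top")
print(tri([(s,(252,185)),(t,(266,172.5))]))
import cv2
a=cv2.imread("pics/scene0.png")[160:310,190:320];b=cv2.imread("pics/top0.png")[110:230,210:340]
cv2.imwrite("pics/crop.png",np.hstack([cv2.resize(a,(400,460),interpolation=2),cv2.resize(b,(400,460),interpolation=2)]))
E
```

```text
(array([ 0.5752904 , -0.03019692,  0.27852091]), [np.float64(0.0014140767258909795), np.float64(0.0014140767258910326)])
```

View pics/crop.png

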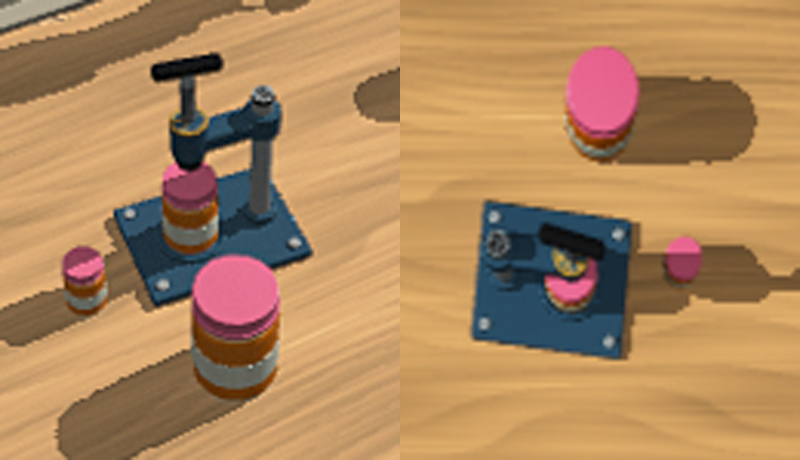

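The scene view shows the press with its T-bar at about (252,185), and the top view shows the same bar at about (266,172). The column is on the robot's left, and the target jar is under the foot. The small jar (scene 217,251) and the large jar (scene 266,267) are decoys. The plunger measures about (0.575, -0.030, 0.28), close to the expected 0.291 height. Next I'll plan the approach kinematics.

```bash
cat >> h.py <<'E'
def Rdown(a,flip=1):
    """tool down, closing axis y = flip*(cos a, sin a, 0), a in rad"""
    y=flip*np.array([np.cos(a),np.sin(a),0]); z=np.array([0,0,-1.]); return np.column_stack([np.cross(y,z),y,z])
E
python3 - <<'E'
from h import *
s,t=r.camera_model("scene"),r.camera_model("top")
e1=tri([(s,(239.4,183.5)),(t,(276.3,174.7))]);e2=tri([(s,(261.8,180.2)),(t,(255.5,171.3))])
print(e1,e2, np.linalg.norm(e1[0]-e2[0]))
d=e2[0]-e1[0]; print("bar cw from +y deg",np.degrees(np.arctan2(d[0],d[1])))
# plate corners top crop -> px, z=.014
cs=[(487,200),(637,220),(473,338),(623,357)]
P=[at_z(t,(210+(c[0]-400)/3.077,110+c[1]/3.833),.014) for c in cs]; print(np.round(P,3)); print("plate",np.mean(P,0))
for a,b in((1,0),(3,2)):
    d=P[b]-P[a]; print("press yaw cw",np.degrees(np.arctan2(d[0],d[1])),np.linalg.norm(d))
m=r.camera_model("wrist");T=np.eye(4);T[:3,:3]=r.get_eef_rot();T[:3,3]=r.get_ee_pos()
print(np.round(np.linalg.inv(T)@m["pose"],3),m["vertical_fov"]); print(np.round(T,2), r.get_force(), r.get_ft_torque(), r.get_width())
for f in(1,-1):
    for dg in (-7,-50,-93):
        for z in (.29,.45):
            q=r.inverse_kinematics([.575,-.03,z],Rdown(np.radians(dg),f)); print(f,dg,z,None if q is None else np.round(q,0))
E
```

```text
(array([ 0.56473962, -0.06739109,  0.29359505]), [np.float64(0.00045231891930664947), np.float64(0.0004523189193065437)]) (array([0.57775639, 0.00539055, 0.28587509]), [np.float64(0.00036604768590960476), np.float64(0.00036604768590964157)]) 0.074338422715467
bar cw from +y deg 10.139966222756637
[[ 0.658  0.081  0.014]
 [ 0.637 -0.119  0.014]
 [ 0.509  0.097  0.014]
 [ 0.49  -0.101  0.014]]
plate [ 0.57353455 -0.01044911  0.014     ]
press yaw cw 5.893957013809453 0.2011263666342456
press yaw cw 5.453446526174404 0.19917159814300844
[[-0.001  0.963  0.268  0.074]
 [ 1.     0.001  0.    -0.   ]
 [-0.     0.268 -0.963 -0.145]
 [ 0.     0.     0.     1.   ]] 63.05750394167215
[[-0.95  0.31 -0.    0.2 ]
 [ 0.31  0.95  0.    0.59]
 [ 0.    0.   -1.    0.24]
 [ 0.    0.    0.    1.  ]] [0.11579097 0.42239155 0.37422961] [-0.00018724 -0.03131685  0.00199556] 0.0873161584090131
1 -7 0.29 [-35.  13.  40.  89.  -8.  81.  -1.]
1 -7 0.45 [-36.  14.  44.  70. -10. 100.  -1.]
1 -50 0.29 [-36.  13.  41.  89.  -9.  81. -44.]
1 -50 0.45 [-36.  14.  45.  70. -10. 100. -44.]
1 -93 0.29 [-38.  13.  44.  89.  -9.  81. -87.]
1 -93 0.45 [-37.  14.  45.  70. -10. 100. -87.]
-1 -7 0.29 None
-1 -7 0.45 None
-1 -50 0.29 [-33.  13.  38.  89.  -8.  81. 135.]
-1 -50 0.45 [-35.  13.  43.  70.  -9. 100. 136.]
-1 -93 0.29 [-35.  13.  40.  89.  -8.  81.  92.]
-1 -93 0.45 [-35.  14.  44.  70.  -9. 100.  93.]
```

Run:
```python
from h import *
p=r.get_ee_pos(); r.line_to([p[0],p[1],.40],rate=.3); print(r.get_clock())
r.move_ptp([.573,-.031,.40],Rdown(np.radians(-10))); print(r.get_clock(),r.get_ee_pos())
r.sleep(.2)
m=r.camera_model("wrist"); im=r.snapshot("wrist"); np.save("m1.npy",m,allow_pickle=True)
v=im.copy()
for u in proj(m,[[.565,-.067,.3],[.578,.005,.3],[.5713,-.031,.3]]): cv2.circle(v,tuple(int(x) for x in np.round(u)),2,(0,255,0),-1)
cv2.imwrite("pics/w1.png",cv2.resize(v,(768,576))[...,::-1])
R=r.regions_of("handle","wrist"); print([(x["bbox"],x["conf"],x["region"].sum()) for x in R])
g=cv2.cvtColor(im,cv2.COLOR_RGB2GRAY); np.save("w1.npy",im)
if R:
    rc=cv2.minAreaRect(np.argwhere(R[0]["region"])[:,::-1].astype(np.float32)); print(rc)
print(r.get_force(),r.get_clock())
```

```text
1.2833
3.8667 [ 0.57317279 -0.02972229  0.39984249]
[([245.5, 154.2, 267.8, 238.3], 0.83, np.int64(1819))]
((257.332763671875, 194.34310913085938), (22.314369201660156, 87.31964111328125), 3.3664603233337402)
[-0.13257264 -0.68278224 -0.39432267] 4.1667
```

View pics/w1.png

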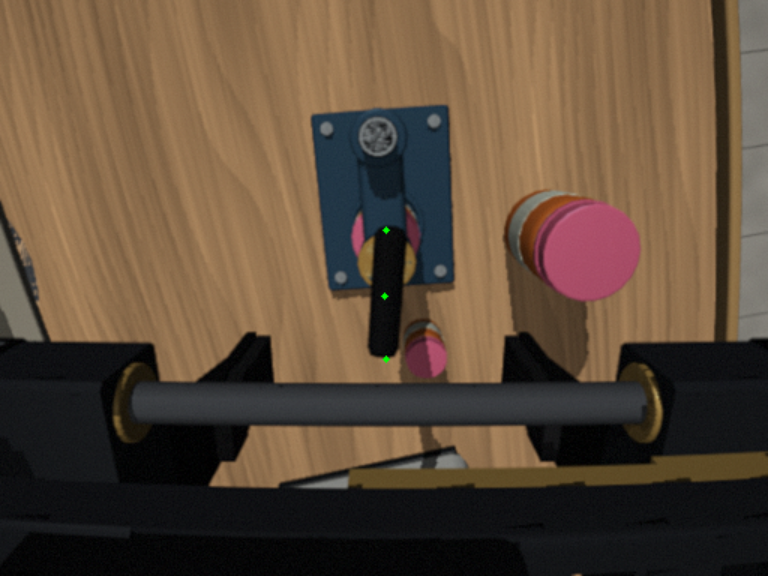

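The wrist view shows the T-bar centred at about (387,292) in the 1.5x picture, tilted a few degrees clockwise. The column knob is at (379,136), and the plate is upright. Next I'll back-project for the exact yaw.

Run:
```python
from h import *
m=np.load("m1.npy",allow_pickle=True).item(); im=np.load("w1.npy").astype(int)
print(m["pose"][:3,3])
mask=(im.max(2)<45).astype(np.uint8); mask[:140]=0; mask[240:]=0; mask[:,:235]=0; mask[:,285:]=0
n,l,st,c=cv2.connectedComponentsWithStats(mask); k=1+np.argmax(st[1:,4]); print(st[k],c[k])
pts=np.argwhere(l==k)[:,::-1].astype(np.float32); print(cv2.minAreaRect(pts))
for z in (.291,.300):
    W=np.array([at_z(m,p,z)[:2] for p in pts]); rc=cv2.minAreaRect((W*1000).astype(np.float32)); print(z,rc)
    u,s,v=np.linalg.svd(W-W.mean(0),full_matrices=False); d=v[0]*np.sign(v[0][1]); print(W.mean(0),"cw",np.degrees(np.arctan2(d[0],d[1])))
for a,b in (((312,115),(331,290)),((447,106),(453,283))):
    A=at_z(m,np.array(a)/1.5,.014);B=at_z(m,np.array(b)/1.5,.014);d=A-B;print("plate cw",np.degrees(np.arctan2(d[0],d[1])),np.linalg.norm(d),A,B)
t=r.camera_model("top")
print(tri([(m,(257.5,194.5)),(t,(266,172.7))]))
```

```text
[0.58605347 0.04188397 0.54479962]
[ 246  140   27   98 1786] [257.81858903 192.4787234 ]
((257.9473571777344, 188.28118896484375), (23.342979431152344, 98.26824188232422), 4.899092674255371)
0.291 ((572.7944946289062, -27.73647689819336), (85.88075256347656, 19.312807083129883), 75.06805419921875)
[ 0.57257203 -0.03005951] cw 14.234540185390646
0.3 ((573.2645263671875, -25.267662048339844), (82.8353500366211, 18.627992630004883), 75.06803894042969)
[ 0.5730501  -0.02750832] cw 14.234540185390644
plate cw 5.67033746217572 0.19671106879415975 [0.51257634 0.09796371 0.014     ] [ 0.49314039 -0.09778482  0.014     ]
plate cw 6.149437645377885 0.1970565581790438 [0.65702444 0.08180272 0.014     ] [ 0.63591535 -0.11411995  0.014     ]
(array([ 0.57212438, -0.03139612,  0.29066153]), [np.float64(2.9688477090178532e-05), np.float64(2.9688477090322436e-05)])
```

Run:
```python
from h import *
R=Rdown(np.radians(-13.8)); c=[.5725,-.0315]
r.move_ptp([*c,.36],R); r.line_to([*c,.289],R,rate=.1); r.sleep(.2)
f0=np.mean([r.get_force() for _ in range(5)],0); t0=r.get_ft_torque(); print("free",f0,t0,r.get_ee_pos(),r.get_clock())
r.grab(45); r.sleep(.2)
print("grab",r.get_width(),r.get_gripper_force(),r.get_force(),r.get_ft_torque(),r.get_ee_pos(),r.get_clock())
q=r.get_ee_pos()
for d in (4,8,10):
    r.line_to([*c,.289-d/1000],R,rate=.03); r.sleep(.1); print(d,r.get_ee_pos()[2],np.round(r.get_force()-f0,2),r.get_clock())
```

```text
free [0.36828825 0.4605586  0.24250854] [-0.05945176  0.12696631 -0.01821243] [ 0.57275052 -0.03152729  0.28957146] 5.5083
grab 0.017968133274386407 45.00023290514946 [-1.78920853  0.91585748  0.57930855] [-0.05268505  0.47109242  0.03917836] [ 0.57239747 -0.03145471  0.28899923] 6.8333
4 0.2851048954509024 [-4.36  0.19  1.96] 7.2167
8 0.2811045952315806 [-5.37 -0.25  2.6 ] 7.6
10 0.27904509367609814 [-5.02  0.72  2.34] 7.95
```

Run:
```python
from h import *
R=Rdown(np.radians(-13.8)); c=[.572,-.0315]; f0=np.array([.37,.46,.24])
def F():
    v=[]
    for _ in range(6): r.sleep(.02); v.append(r.get_force()-f0)
    return np.mean(v,0)
log=[];base=None
for d in np.arange(11,37,1.):
    r.line_to([*c,.289-d/1000],R,rate=.02); f=F(); z=r.get_ee_pos()[2]; log.append((d,f[2])); print(d,round(z,5),np.round(f,2))
    b=np.median([x for _,x in log[:max(2,len(log)-2)]])
    if f[2]>b+4.5: break
print(r.get_clock(),r.get_gripper_force())
```

```text
11.0 0.27816 [-0.74  0.26  3.34]
12.0 0.27711 [1.31 0.31 3.16]
13.0 0.27614 [3.3  0.1  3.07]
14.0 0.2751 [4.89 0.25 3.33]
15.0 0.27404 [5.33 0.15 3.19]
16.0 0.273 [5.33 0.17 3.57]
17.0 0.27199 [5.56 0.07 3.66]
18.0 0.27099 [ 5.91 -0.44  3.83]
19.0 0.26998 [5.51 0.36 3.69]
20.0 0.26897 [5.6  0.19 3.8 ]
21.0 0.268 [5.39 0.08 3.73]
22.0 0.267 [5.67 0.14 3.54]
23.0 0.26597 [5.32 0.14 4.3 ]
24.0 0.265 [5.66 0.43 4.03]
25.0 0.26403 [ 5.49 -0.2   4.06]
26.0 0.26304 [5.33 0.13 3.92]
27.0 0.26201 [5.49 0.13 4.03]
28.0 0.26111 [4.98 0.36 4.32]
29.0 0.26037 [3.91 0.5  6.93]
30.0 0.25964 [3.2  0.73 8.92]
14.95 45.002242997288704
```

```bash
cat >> h.py <<'E'
f0=np.array([.37,.46,.24])
def F(n=6):
    v=[];w=[]
    for _ in range(n): r.sleep(.02); v.append(r.get_force()-f0); w.append(r.get_ft_torque())
    return np.mean(v,0),np.mean(w,0)
E
python3 - <<'E'
from h import *
c=[.5721,-.0315]; R=Rdown(np.radians(-13.8)); z=.259
for _ in range(5):
    f,w=F(); print(round(z,5),r.get_ee_pos()[2],np.round(f,2),np.round(w,2))
    e=13.2-f[2]
    if e<.6: break
    z-=min(e/3*1.25,1.)/1000; r.line_to([*c,z],R,rate=.02)
for a in (-18,-22,-26,-30):
    r.line_to([*c,z],Rdown(np.radians(a)),rate=.05); f,w=F()
    Rm=r.get_eef_rot(); print(a,round(np.degrees(np.arctan2(Rm[1,1],Rm[0,1])),2),r.get_ee_pos(),np.round(f,2),np.round(w,3),r.get_clock())
print(z,r.get_q()[6])
E
```

```text
0.259 0.2596224821510045 [3.02 0.51 8.77] [ 0.13 -0.62  0.02]
0.258 0.25883848024612305 [ 1.22  0.65 11.14] [ 0.14 -0.31  0.02]
0.25714 0.25823123296699796 [ 0.43  0.62 13.31] [ 0.18 -0.09  0.02]
-18 -18.0 [ 0.57237634 -0.03149307  0.25825836] [ 0.33  0.7  13.81] [ 0.149 -0.064 -0.023] 16.1
-22 -22.0 [ 0.57238997 -0.03146928  0.25824001] [ 0.18  0.35 13.26] [ 0.165 -0.095 -0.025] 16.45
-26 -26.01 [ 0.572384   -0.03154157  0.25824619] [ 0.54  0.87 12.89] [ 0.153 -0.1   -0.036] 16.8
-30 -30.01 [ 0.5724166  -0.03153657  0.25824834] [ 0.77  0.67 13.62] [ 0.162 -0.115 -0.019] 17.15
0.257140532667115 -22.74286282284794
```

Run:
```python
from h import *
c=[.5721,-.0315]; z=.25714
for a in [-36,-42,-48,-54,-60,-66,-72,-76,-79]+list(np.arange(-80.5,-90,-1.)):
    r.line_to([*c,z],Rdown(np.radians(a)),rate=.05); f,w=F(5)
    Rm=r.get_eef_rot(); print(a,round(np.degrees(np.arctan2(Rm[1,1],Rm[0,1])),2),np.round(r.get_ee_pos(),5),np.round(f,2),np.round(w,3),round(r.get_clock(),2))
    if abs(w[2])>.8 or f[2]>17: break
```

```text
-36 -36.0 [ 0.57239 -0.03153  0.25826] [ 0.69  0.47 13.7 ] [0.209 0.009 0.061] 17.49
-42 -41.99 [ 0.57235 -0.03145  0.25828] [ 0.81  0.46 14.33] [0.321 0.171 0.16 ] 17.83
-48 -47.99 [ 0.57231 -0.03146  0.25828] [ 0.52  0.27 14.75] [0.358 0.24  0.185] 18.18
-54 -53.98 [ 0.5723  -0.03135  0.25827] [ 0.62  0.41 14.7 ] [0.453 0.301 0.247] 18.52
-60 -59.99 [ 0.57226 -0.03145  0.25828] [ 0.1   0.79 15.03] [0.348 0.392 0.192] 18.86
-66 -65.99 [ 0.57225 -0.03145  0.25828] [ 0.29  0.67 15.03] [0.392 0.418 0.223] 19.2
-72 -72.02 [ 0.57225 -0.03171  0.25822] [ 0.5   0.3  14.67] [-0.029  0.33  -0.042] 19.54
-76 -76.01 [ 0.57226 -0.03161  0.25822] [ 0.2   0.58 14.29] [0.196 0.355 0.032] 19.88
-79 -79.0 [ 0.57226 -0.03156  0.2582 ] [ 0.57  0.4  14.18] [0.324 0.36  0.082] 20.21
-80.5 -80.5 [ 0.57228 -0.03154  0.25822] [ 0.41  0.16 14.08] [0.328 0.307 0.135] 20.54
-81.5 -81.49 [ 0.57228 -0.0315   0.25821] [ 0.99  0.54 14.26] [0.4   0.274 0.175] 20.88
-82.5 -82.49 [ 0.57229 -0.03148  0.25819] [ 0.49  0.33 14.1 ] [0.425 0.293 0.185] 21.21
-83.5 -83.51 [ 0.57226 -0.03171  0.25817] [ 0.85  0.37 14.45] [ 0.001  0.309 -0.047] 21.54
-84.5 -84.5 [ 0.57227 -0.0317   0.25819] [ 1.2   0.34 14.29] [-0.003  0.294  0.142] 21.88
-85.5 -85.47 [ 0.57227 -0.03168  0.25819] [ 0.84 -0.16 14.37] [-0.061  0.329  0.506] 22.21
-86.5 -86.44 [ 0.57227 -0.03169  0.25817] [ 0.74 -0.02 14.3 ] [-0.157  0.278  0.794] 22.54
-87.5 -87.43 [ 0.57219 -0.03168  0.25814] [-0.45 -0.21 14.33] [-0.178  0.384  0.867] 22.88
```

Run:
```python
from h import *
c=[.5721,-.0317]
r.line_to([*c,.2577],Rdown(np.radians(-85.5)),rate=.05); print(F(),r.get_ee_pos(),r.get_clock())
r.ungrasp(); r.sleep(.2); print(F(),r.get_width(),r.get_ee_pos(),r.get_clock())
r.line_to([*c,.40],rate=.1); r.sleep(.2)
m=r.camera_model("wrist"); im=r.snapshot("wrist"); np.save("m2.npy",m,allow_pickle=True); np.save("w2.npy",im)
s=r.snapshot("scene")
b=cv2.resize(s[160:300,190:320],(520,560),interpolation=2); w=cv2.resize(im[60:270,150:350],(280,294))
o=np.zeros((560,800,3),np.uint8); o[:,:520]=b; o[:294,520:]=w
cv2.imwrite("pics/after.png",o[...,::-1]); print(r.get_clock())
```

```text
(array([ 1.74839715,  0.27279384, 10.34441641]), array([ 0.07034857, -0.03442182,  0.35231733])) [ 0.57214787 -0.0317051   0.25824461] 23.225
(array([-0.30346748, -0.38457612, -0.4516651 ]), array([-0.05533316,  0.16460513,  0.00207538])) 0.08674414990682 [ 0.57209529 -0.03170491  0.25770368] 24.8333
26.7083
```

View pics/after.png

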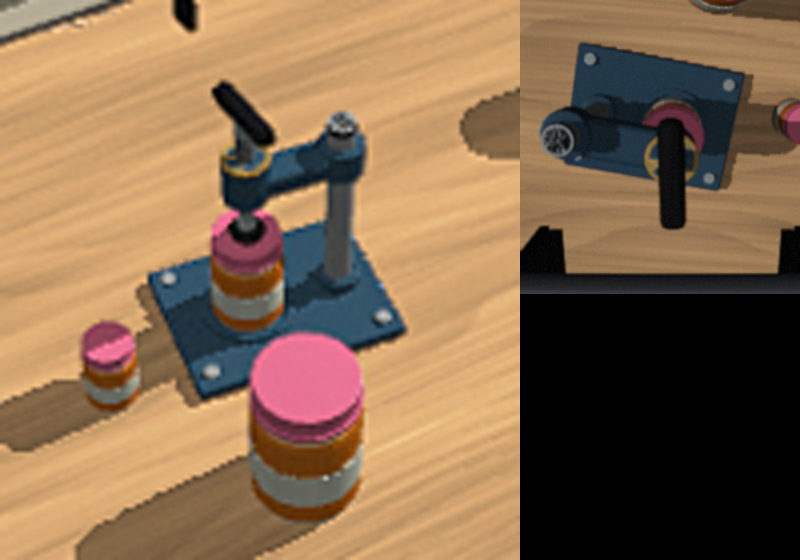

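The foot rests on the lid at about (247,228) in the crop, and the bar is turned across the arm. Next I'll check the bar's yaw and height from the pictures already saved.

Run:
```python
from h import *
m=np.load("m2.npy",allow_pickle=True).item(); im=np.load("w2.npy").astype(int)
mask=(im.max(2)<45).astype(np.uint8); mask[:142]=0; mask[228:]=0; mask[:,:238]=0; mask[:,:]*=1; mask[:,285:]=0
n,l,st,c=cv2.connectedComponentsWithStats(mask); k=1+np.argmax(st[1:,4]); print(st[k],c[k])
pts=np.argwhere(l==k)[:,::-1]
for z in (.257,.26,.269):
    W=np.array([at_z(m,p,z)[:2] for p in pts]); v=np.linalg.svd(W-W.mean(0),full_matrices=False)[2][0]; v=v*np.sign(v[0])
    print(z,W.mean(0),"handle",np.radians(np.degrees(np.arctan2(v[0],v[1]))-5.9),cv2.minAreaRect((W*1000).astype(np.float32))[1])
```

```text
[ 238  145   36   78 1530] [258.48366013 181.19281046]
0.257 [ 0.57371271 -0.03227576] handle 1.3583529558873249 (76.3065414428711, 30.79462432861328)
0.26 [ 0.57446741 -0.03221459] handle 1.3583529558873249 (75.51054382324219, 30.473377227783203)
0.269 [ 0.57673151 -0.03203107] handle 1.3583529558873249 (73.1225357055664, 29.509658813476562)
```

The handle reads 1.36 rad, which is at the stop. The bar is down by about 31 mm, and the arm is clear.

```bash
python3 -c "
from rig import r
print(r.get_clock(), r.close_job())"
```

```text
the job is handed in; nothing more can be done
26.7083 None
```

The press is set on the apricot jar and the job was handed in at 26.7 s: the foot was squeezed about 3 mm at about 14 N, the handle measured 1.36 rad (its stop), the last picture shows the foot on the lid, and the gripper is clear.

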